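# Hang the lift-off door on the sample cabinet

## Task

The little sample cabinet on the right stands open. Take the wide one of the two lift-off doors out of the grey rest and lower it onto the cabinet so that both its hook knuckles sit on the two hinge pins on the roof and the door hangs in front of the opening; leave the narrow door in the rest.

Things in the scene. Friction and masses are not known exactly. Their poses are not given: they have to be found in the camera images.
- door_grip (a point): Wide lift-off door: upright white panel 150 wide (y) x 10 thick (x) x 110 high, about 0.25 kg, its lower edge in a slot of the rest. On its top edge a black grip tab, 14 thick (x), 44 wide (y), up to 170 above the lower edge. This point: middle of the tab, 150 above the lower edge. z up, y along the panel, x square to it toward the hook side.
- door_hinge (a point): Middle of the wide door's hinge line, 27 mm behind (+x) and 31 below door_grip, same axes. 67 mm to either side (y) sits a steel hook knuckle, 14 wide: an upside-down V reaching back from the panel's top, mouth 30 mm wide in x, lips ending 22 below this line, top 14 above it. A pin fully home in the hooks has its axis on this line.
- hinge_line (a point): Middle of the cabinet's hinge line, 145 mm above the worktop, 11 behind its front face. Two steel pins, 10 mm thick, lie on it (along y), from 50 to 85 mm to either side, held by ears (18 deep in x, tops 15 above the line) at their outer ends. x points from front to back, z up. Hung, the door's x points the same way.
- cabinet: Sample cabinet: grey box 130 deep (x) x 190 wide (y) x 115 high, fixed, on the right, open at its front (-x side); ears and pins stand on its roof near the front. Origin: centre of its underside. The ears end 160 above the worktop: carry the door in over or in front of them. The hung door, once let go, swings its lower edge back about 11 mm to lean on the cabinet's front.
- rest: Grey rest for the doors, fixed, on the left, 140 x 170 x 33 high. Two slots along its y, 45 mm before and behind its middle (x), 14 wide, 25 deep, floor 8 above the worktop, open at top and ends; either door may stand in either. Origin: centre of its underside.
- small_door_grip (a point): Narrow lift-off door, to be left in the rest: same make and tab, but its panel is 100 wide and its hooks are only 34 mm to either side, too close for the pins. This point: middle of its tab, 150 above its lower edge, axes as for the wide door.

How it is judged:
By the outcome, as a careful person would: the job done as asked, in the order asked, and still so for the second after the job is handed in, with the robot touching nothing.
It also fails if it takes over 46 s, if anything falls off the work surface, if the arm or the gripper's body presses on something with over 40 N, if the wrist force passes 120 N, or if a joint passes its speed limit or range.

## Robot

A 6-joint arm with a two-finger parallel gripper is mounted at the origin on a cart in front of the work surface, level with it; the furniture and walls round the work are solid. World frame = base frame: x ahead of the robot, y to its left, z up, the work surface at z = 0. Lengths are in m, angles in degrees, forces in N, time in s.
With the tool pointing down it reaches from about 0.25 to 0.725 m from the base axis. Payload 9.7 kg.
Tool frame: the origin (TCP) lies on the centre line of the jaws, within the pads' length; the fingertips stand 19 mm ahead of it and the grasp point (between the pads) is the TCP; z points along the fingers, y is the direction in which the jaws open and shut (so a half turn about z gives the same grasp; the last joint's range is limited). The gripper opens to 85 mm and grips with 20 to 120 N. Pads are 22 mm wide; open, the fingers measure 114 mm over their backs; the gripper's body (76 mm by 85 mm) begins 54 mm behind the grasp point. The pads swing forward as they close: fully open they stand 13 mm farther back than shut.
Start: joints at [-66.807, 4.979, 10.078, 95.1, 0, 90], TCP at [0.217, -0.506, 0.25] pointing down, gripper open.
Joint ranges: [-179.16, 179.16], [-48.56, 103.87], [-65.8, 70.77], [-126.05, 130.52], [-82.76, 87.17], [-180, 180]. Speed limits (degrees/s): [127.2, 127.2, 147.25, 180, 180, 180].

## Interface

Orientations are given as [roll, pitch, yaw] about the fixed x, y, z axes, in that order (R = Rz(yaw) Ry(pitch) Rx(roll)).
In Python, from workcell import bot gives the robot as it stands.
- The arm moves only by the tool servo_tool, never from a script. Its argument "motion" is a list that holds one entry, the list of rows, each a list of 6 numbers: the shift along the tool's x, y, z in mm, then the turn, a rotation vector about the tool's x, y, z in rad. A call has 1 to 5 rows; each row shifts and turns the commanded pose from where the row before left it, along the tool's axes as they then stand; what a row does not reach is not made up. A row lasts 1/10 s, in which the tool goes at most 50 mm and 8.59 degrees, less where a joint would pass 70% of its speed; a pose out of reach is approached as far as the arm can. A call is refused whole if a number of a shift passes 50 or a number of a turn 0.15, either way. A call with a gripper value outside its range is refused whole. "gripper" is the finger opening in mm, from 0 to 85.4, set as the call begins (left out, the last holds). The fingers move at their own pace and stop on an object; "newtons" is the grip in N (left out, the last holds). Time passes only in rows, so rows that do not move let the fingers close. It gives the time, the measured TCP pose, the force and the opening at its end, in the units of the state.
- bot.get_obs(): the state, without advancing time (a new reading comes with each control period).
- bot.camera(name): name is "scene" or "top" or "wrist"; returns a dict with "color" (400x640x3 uint8, red, green, blue), "fx", "fy", "cx", "cy" (pixels), "k1" (the pictures are not rectified: a ray, as slopes to the right and down, at radius r is drawn at 1 + k1 r^2 times it, then the intrinsics apply), "R" (3x3) and "t" (3): a world point X has camera coordinates R X + t. Camera axes: x right, y down, z forward; pixel columns grow to the right and rows downward; lengths in m; the calibration is good to about 2 mm. A picture is of the moment at which its call begins. There is no depth.
- bot.job_done(): hands the job in, once; it reports no verdict.
Trained networks look in a picture, given as the dict that the camera call returned (one of the last four; its "shot" number tells which), for a name from the list of things; names that differ only in an ending like _2 or _b are one class to them, and where a whole thing is asked for, a point or a joint stands for the part that bears it (a point fixed in the world has none). Each returns a list of dicts, best first, with "confidence" (0 to 1); they miss things now and then, are a little off and sometimes report something else, mostly with a low value. They report only what shows in the picture. A call takes as long as a camera call.
- bot.look_for(picture, label): "rect" ([left, top, width, height] in pixels, round what is visible of it).
The state is a dict: "time": time; "q": joint angles; "qd": joint speeds; "joint_efforts": joint torques, N m; "ee_pos": TCP position; "tcp_rot": TCP orientation; "wrist_force": force on the tool from outside, world axes, zero at the start; "torque": the same for the moment, N m; "opening": finger opening in m.
Only numpy, scipy, OpenCV 4.12 (cv2) and the standard library are available. Lean on these libraries where they do the work, as an engineer would, in place of code of your own. Each camera call takes 0.05 s, during which the arm holds its last target.

## Working session

There is one attempt and no reset: what is moved stays moved. The work goes in short steps, Python scripts to look and compute and a tool call to move; the robot and the scene stay as the last step left them, time stands still between calls to the robot, and variables do not carry over. Pictures are saved under pics/ and viewed, and the job is handed in when it is done.

Besides the shell and the picture viewer there is one more tool, called after "Call:" by a JSON object that holds its "api" and its "payload", one argument or row to a line. servo_tool: Moves the arm, as the interface text tells. Its arguments: {"type":"object","properties":{"motion":{"type":"array","items":{"type":"array","items":{"type":"array","items":{"type":"number"}}}},"gripper":{"type":"number"},"newtons":{"type":"number"}},"required":["motion"]}

```bash
ls; mkdir -p pics
cat > h.py <<'E'
import numpy as np, cv2
from workcell import bot
def save(p,n): cv2.imwrite('pics/'+n+'.png',p['color'][:,:,::-1])
def proj(p,X):
    c=np.array(p['R'])@np.array(X)+np.array(p['t']); s=c[:2]/c[2]; s=s*(1+p['k1']*(s@s))
    return np.array([p['fx']*s[0]+p['cx'],p['fy']*s[1]+p['cy']])
def ray(p,u,v):
    d=np.array([(u-p['cx'])/p['fx'],(v-p['cy'])/p['fy']]);s=d.copy()
    for _ in range(30): s=d/(1+p['k1']*(s@s))
    R=np.array(p['R']);o=-R.T@np.array(p['t']);r=R.T@np.array([s[0],s[1],1]);return o,r/np.linalg.norm(r)
def atz(p,u,v,z):
    o,r=ray(p,u,v);return o+r*(z-o[2])/r[2]
E
python3 - <<'E'
from h import *
for n in ['scene','top','wrist']:
    p=bot.camera(n);save(p,n+'0')
    print(n,p['fx'],p['fy'],p['cx'],p['cy'],p['k1'],'\n',np.round(p['R'],4).tolist(),np.round(p['t'],4).tolist(), 'pos',-np.array(p['R']).T@np.array(p['t']))
    for l in ['door_grip','door_hinge','hinge_line','cabinet','rest','small_door_grip']:
        print(l,[(np.round(d['rect'],1).tolist(),round(d['confidence'],2)) for d in bot.look_for(p,l)])
print(bot.get_obs())
E
```

```text
pics
scene 387.26470621204294 387.26470621204294 313.92983440573 197.7155180209968 0.018767360222600237 
 [[-0.8712, -0.4908, -0.0067], [-0.371, 0.6673, -0.6458], [0.3214, -0.5601, -0.7635]] [0.4733, 0.2566, 0.8284] pos [0.24128141 0.52511082 0.80137963]
door_grip []
door_hinge [([262.1, 252.3, 62.5, 90.8], 0.7), ([275.1, 109.2, 70.5, 87.0], 0.68)]
hinge_line [([274.7, 108.1, 72.1, 86.0], 0.97)]
cabinet [([273.5, 107.6, 71.3, 86.9], 0.64)]
rest [([237.8, 260.3, 96.1, 95.3], 0.68)]
small_door_grip [([240.8, 236.6, 48.0, 68.6], 0.76)]
top 439.44324581753756 439.44324581753756 320.7997708584043 206.07114875792797 -0.1153382235229227 
 [[0.009, -1.0, 0.003], [-0.9941, -0.0093, -0.1076], [0.1077, -0.002, -0.9942]] [0.031, 0.5522, 1.0014] pos [0.44085116 0.03812989 1.05495955]
door_grip []
door_hinge [([191.4, 234.7, 75.5, 25.1], 0.75)]
hinge_line [([361.1, 126.7, 100.5, 74.7], 0.9)]
cabinet [([360.8, 129.4, 105.8, 69.5], 0.63)]
rest [([201.9, 207.0, 71.3, 59.2], 0.84)]
small_door_grip [([218.2, 195.3, 49.7, 26.6], 0.76)]
wrist 283.7226785395799 283.7226785395799 320.7671190765835 196.6490
[... 217 characters left out ...]
ge_line []
cabinet []
rest []
small_door_grip []
{'time': 1.05, 'q': array([-6.68085073e+01,  4.97802725e+00,  1.00785198e+01,  9.50986079e+01,
        2.40317829e-03,  9.00010360e+01]), 'qd': array([-0.11188096,  0.02795566, -0.00164121, -0.06723941,  0.0249596 ,
       -0.02700361]), 'joint_efforts': array([-8.91942709e-04, -5.20123816e+01,  4.64852464e+01,  1.81033305e-03,
       -2.06701480e-05, -1.60657731e-05]), 'ee_pos': array([ 0.2166046 , -0.50555537,  0.25029526]), 'tcp_rot': array([ 1.79998115e+02, -2.40321237e-03,  2.31904568e+01]), 'wrist_force': array([0.39130042, 0.06520451, 0.57803355]), 'torque': array([ 0.00943009, -0.00431729, -0.00640238]), 'opening': 0.08557334490042007}
```

Run:
```python
import cv2
a=cv2.imread('pics/scene0.png');b=cv2.imread('pics/top0.png')
cv2.imwrite('pics/s0c.png',cv2.resize(a[90:370,190:390],None,fx=2.1*1.0,fy=2.1,interpolation=3))
cv2.imwrite('pics/s0rest.png',cv2.resize(a[220:370,220:345],None,fx=4,fy=4,interpolation=3))
cv2.imwrite('pics/s0cab.png',cv2.resize(a[100:205,255:360],None,fx=5,fy=5,interpolation=3))
cv2.imwrite('pics/t0c.png',cv2.resize(b[110:290,180:480],None,fx=2.6,fy=2.6,interpolation=3))
```

```text
(no output)
```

View pics/scene0.png

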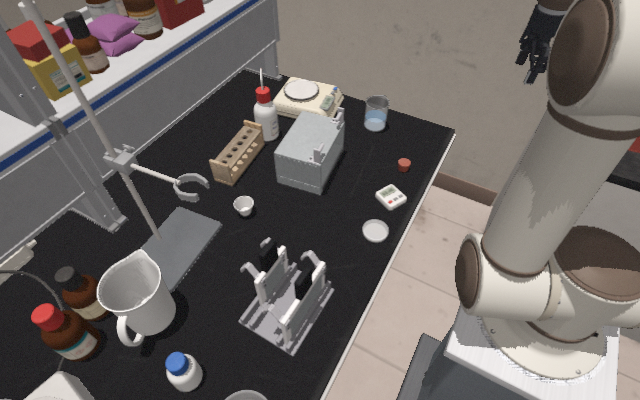

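View pics/s0rest.png

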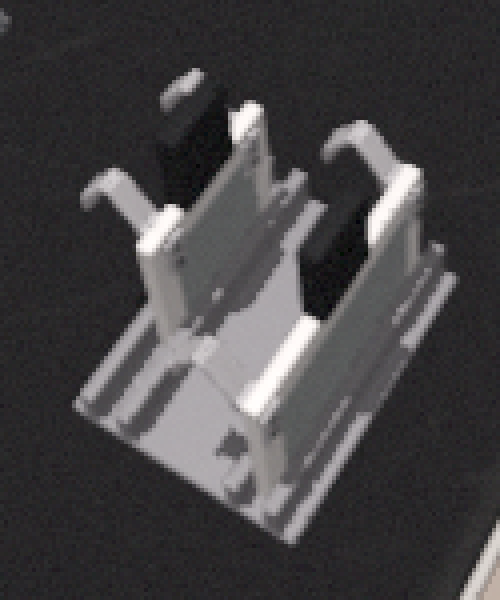

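View pics/s0cab.png

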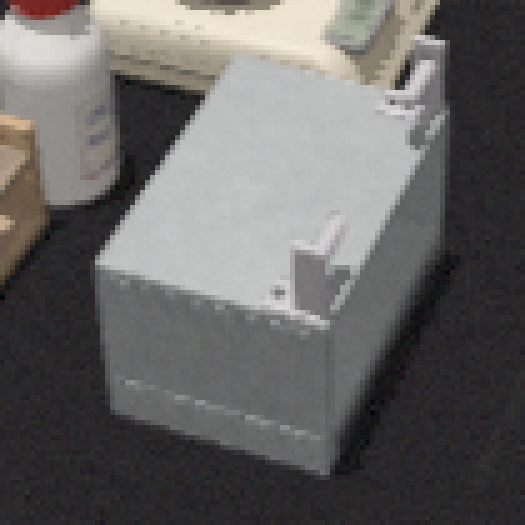

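View pics/t0c.png

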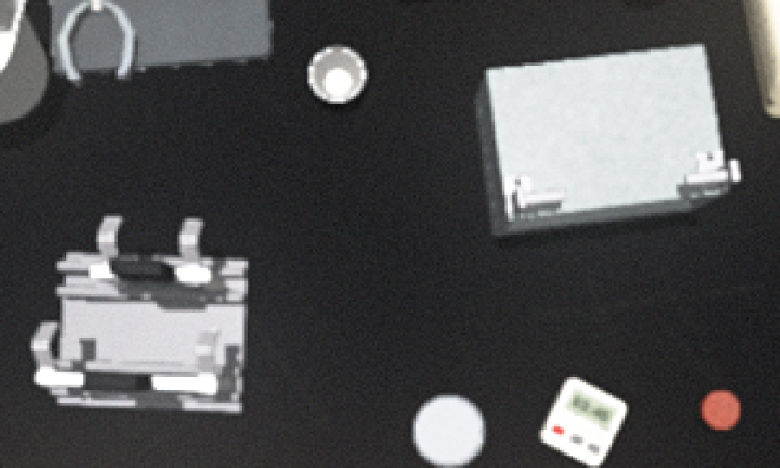

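Run:
```python
import cv2
b=cv2.imread('pics/top0.png')
cv2.imwrite('pics/t0r.png',cv2.resize(b[185:275,185:285],None,fx=6,fy=6,interpolation=3))
cv2.imwrite('pics/t0k.png',cv2.resize(b[120:210,355:475],None,fx=6,fy=6,interpolation=3))
```

```text
(no output)
```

View pics/t0r.png

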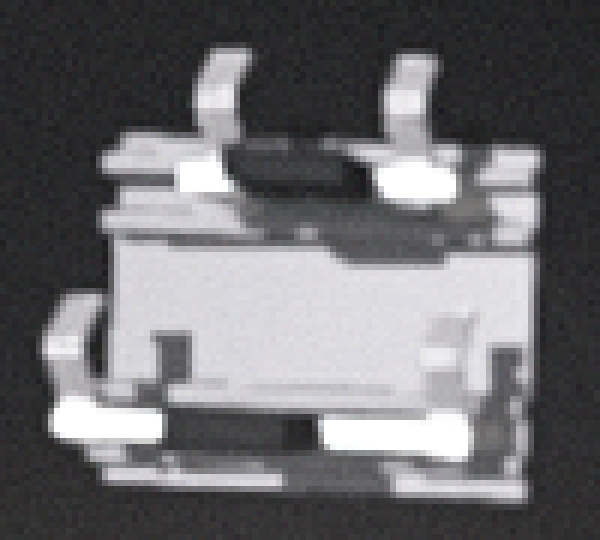

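View pics/t0k.png

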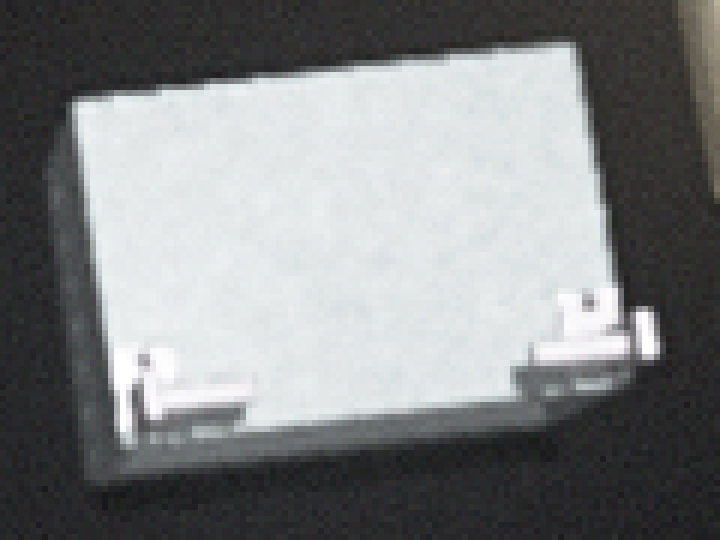

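```bash
cat > fit.py <<'E'
from h import *
from scipy.optimize import least_squares
import pickle,sys
class P(dict): pass
p={'fx':439.44324581753756,'fy':439.44324581753756,'cx':320.7997708584043,'cy':206.07114875792797,'k1':-0.1153382235229227}
q=bot.camera('top'); p=q
s=bot.camera('scene')
pickle.dump((p,s),open('cams.pkl','wb'))
def c(U,V,ox,oy): return np.array([(U+.5)/6-.5+ox,(V+.5)/6-.5+oy])
def fit(pts,x0):
    def T(a,X): 
        C,S=np.cos(a[2]),np.sin(a[2]);return [a[0]+C*X[0]-S*X[1],a[1]+S*X[0]+C*X[1],X[2]]
    f=lambda a: np.concatenate([proj(p,T(a,X))-u for u,X in pts])
    r=least_squares(f,x0,x_scale=[.1,.1,.1]);return r.x,np.round(r.fun.reshape(-1,2),1).tolist()
k=lambda U,V:c(U,V,355,120); r=lambda U,V:c(U,V,185,185)
cab=[(k(72,97),[.065,.095,.115]),(k(577,42),[.065,-.095,.115]),(k(115,443),[-.065,.095,.115]),(k(625,389),[-.065,-.095,.115])]
a,e=fit(cab,[.5,-.15,0]);print('cab',a[:2],np.degrees(a[2]),e)
C,S=np.cos(a[2]),np.sin(a[2]);print('hinge',a[0]-C*.054,a[1]-S*.054)
rest=[(r(103,148),[.07,.085,.033]),(r(540,152),[.07,-.085,.033]),(r(527,490),[-.07,-.085,.033]),(r(103,475),[-.07,.085,.033])]
b,e=fit(rest,[.4,.2,0]);print('rest',b[:2],np.degrees(b[2]),e)
d=[(r(50,398),[.005,.075,.118]),(r(50,438),[-.005,.075,.118]),(r(472,412),[.005,-.075,.118]),(r(472,457),[-.005,-.075,.118])]
g,e=fit(d,[.4,.2,0]);print('door',g[:2],np.degrees(g[2]),e)
Rr=np.array([[np.cos(b[2]),np.sin(b[2])],[-np.sin(b[2]),np.cos(b[2])]])
print('door in rest',Rr@(g[:2]-b[:2]))
E
python3 fit.py
```

```text
cab [ 0.64676337 -0.16459447] 6.807843250884066 [[-0.2, -0.4], [-0.2, 0.4], [-0.0, 0.1], [0.5, -0.1]]
hinge 0.5931441050418748 -0.17099562595337917
rest [0.47689189 0.22990571] -0.1833664631921773 [[0.8, -2.4], [-0.2, -2.2], [0.7, 1.7], [-1.3, 2.8]]
door [0.43414632 0.23337352] -1.3499547885080352 [[0.5, 1.0], [0.3, -1.0], [-0.3, 1.4], [-0.5, -1.4]]
door in rest [-0.04275645  0.00333099]
```

```bash
cat > plan.py <<'E'
import sys,json
from h import *
from scipy.spatial.transform import Rotation as Ro
# usage: plan.py "x,y,z,yaw,n" ... waypoints ; roll 180 pitch 0
o=bot.get_obs(); pos=np.array(o['ee_pos']);R=Ro.from_euler('xyz',o['tcp_rot'],degrees=True)
rows=[]
for w in sys.argv[1:]:
    x,y,z,yaw,n=map(float,w.split(','));n=int(n)
    tp=np.array([x,y,z]);tR=Ro.from_euler('xyz',[180,0,yaw],degrees=True)
    for i in range(n):
        k=n-i
        d=R.inv().apply((tp-pos)/k); rv=(R.inv()*tR).as_rotvec()/k
        row=np.concatenate([np.round(d*1000,0 if i<n-1 else 1),np.round(rv,3)])
        pos=pos+R.apply(row[:3]/1000);R=R*Ro.from_rotvec(row[3:])
        rows.append([float(v) for v in row])
for i in range(0,len(rows),5): print('['+','.join(json.dumps([int(a) if a==int(a) else a for a in r]) for r in rows[i:i+5])+']')
print('time',o['time'],'pos',np.round(o['ee_pos'],4),np.round(o['tcp_rot'],2),'end',pos.round(4),R.as_euler('xyz',degrees=True).round(2))
E
python3 plan.py 0.434,0.233,0.28,88.6,20
```

```text
[[25, -30, -1, 0, 0, -0.057],[26, -28, -2, 0, 0, -0.057],[28, -27, -1, 0, 0, -0.057],[29, -25, -2, 0, 0, -0.057],[31, -23, -1, 0, 0, -0.057]]
[[32, -22, -2, 0, 0, -0.057],[33, -20, -1, 0, 0, -0.057],[34, -18, -2, 0, 0, -0.057],[35, -16, -1, 0, 0, -0.057],[36, -14, -2, 0, 0, -0.057]]
[[37, -12, -1, 0, 0, -0.057],[37, -10, -2, 0, 0, -0.057],[38, -7, -1, 0, 0, -0.057],[38, -5, -2, 0, 0, -0.057],[38, -3, -1, 0, 0, -0.057]]
[[38, -1, -2, 0, 0, -0.057],[38, 1, -1, 0, 0, -0.057],[38, 4, -2, 0, 0, -0.058],[38, 6, -1, 0, 0, -0.057],[38.1, 7.5, -1.7, 0, 0, -0.058]]
time 1.15 pos [ 0.2166 -0.5056  0.2503] [180.    -0.    23.19] end [0.434 0.233 0.28 ] [180.    -0.    88.62]
```

Call:
{"api": "servo_tool", "payload": {
  "motion": [
    [[25, -30, -1, 0, 0, -0.057], [26, -28, -2, 0, 0, -0.057], [28, -27, -1, 0, 0, -0.057], [29, -25, -2, 0, 0, -0.057], [31, -23, -1, 0, 0, -0.057]]
  ]
}}

```text
time: 1.65
ee_pos: [0.2717, -0.3191, 0.2575]
tcp_rot: [180.0, -0.0, 39.6]
wrist_force: [1.6, 0.5, -0.1]
opening: 0.0851
```

Call:
{"api": "servo_tool", "payload": {
  "motion": [
    [[32, -22, -2, 0, 0, -0.057], [33, -20, -1, 0, 0, -0.057], [34, -18, -2, 0, 0, -0.057], [35, -16, -1, 0, 0, -0.057], [36, -14, -2, 0, 0, -0.057]]
  ]
}}

```text
time: 2.15
ee_pos: [0.325, -0.1336, 0.2655]
tcp_rot: [180.0, -0.0, 56.0]
wrist_force: [1.6, 0.4, 0.8]
opening: 0.0851
```

Call:
{"api": "servo_tool", "payload": {
  "motion": [
    [[37, -12, -1, 0, 0, -0.057], [37, -10, -2, 0, 0, -0.057], [38, -7, -1, 0, 0, -0.057], [38, -5, -2, 0, 0, -0.057], [38, -3, -1, 0, 0, -0.057]]
  ]
}}

```text
time: 2.65
ee_pos: [0.3798, 0.0511, 0.2727]
tcp_rot: [179.9, -0.0, 72.3]
wrist_force: [1.6, -0.2, -0.8]
opening: 0.0855
```

Call:
{"api": "servo_tool", "payload": {
  "motion": [
    [[38, -1, -2, 0, 0, -0.057], [38, 1, -1, 0, 0, -0.057], [38, 4, -2, 0, 0, -0.058], [38, 6, -1, 0, 0, -0.057], [38, 7.5, -2, 0, 0, -0.058]]
  ]
}}

```text
time: 3.15
ee_pos: [0.4341, 0.2346, 0.2803]
tcp_rot: [180.0, -0.0, 88.8]
wrist_force: [1.0, 0.6, 0.0]
opening: 0.0855
```

Run:
```python
from h import *
import pickle
p=bot.camera('wrist');save(p,'w1');pickle.dump(p,open('w1.pkl','wb'))
for l in ['door_grip','small_door_grip']: print(l,[(np.round(d['rect'],1).tolist(),round(d['confidence'],2)) for d in bot.look_for(p,l)])
print(proj(p,[.434,.233,.178]))
```

```text
door_grip [([312.0, 105.8, 57.7, 149.4], 0.93)]
small_door_grip [([380.6, 138.0, 70.6, 102.2], 0.81)]
[320.99048777 207.03730425]
```

View pics/w1.png

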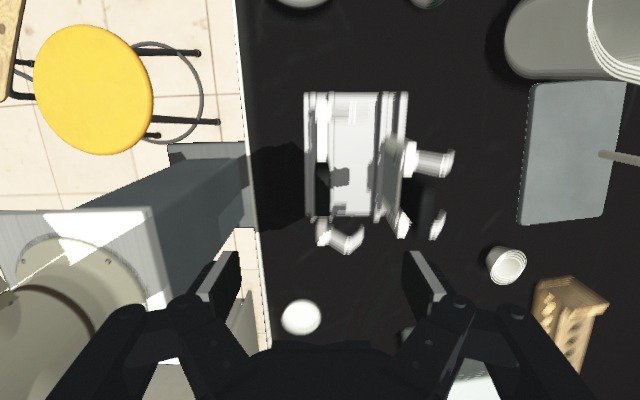

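Run:
```python
from h import *
import pickle
p=bot.camera('wrist');save(p,'w2');pickle.dump(p,open('w2.pkl','wb'))
a=p['color'][80:270,280:470,::-1];a=np.clip(a.astype(float)*1.0,0,255)
a=255*(a/255)**.6
cv2.imwrite('pics/w2c.png',cv2.resize(a.astype('uint8'),None,fx=3.1,fy=3.1,interpolation=3))
print(bot.get_obs()['ee_pos'],bot.get_obs()['tcp_rot'])
```

```text
[0.4338671  0.23346234 0.27985562] [-1.79948488e+02  3.95237581e-02  8.86930678e+01]
```

View pics/w2c.png

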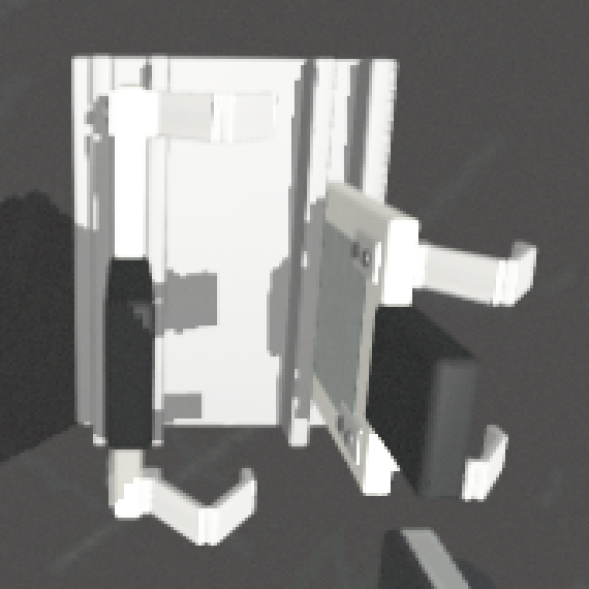

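Run:
```python
from h import *
import pickle
p=pickle.load(open('w2.pkl','rb'))
f=lambda U,V,z:np.round(atz(p,280+(U+.5)/3.1-.5,80+(V+.5)/3.1-.5,z)*1000,1)
print('tab',f(106,300,.178),f(155,300,.178),f(106,447,.178),f(155,447,.178))
print('panel top',f(113,88,.118),f(158,88,.118),f(112,258,.118),f(148,258,.118),f(110,516,.118),f(143,516,.118))
print('rest',f(73,57,.033),f(397,60,.033),f(76,424,.033))
g=lambda X:np.round((proj(p,X)-[280,80]+.5)*3.1-.5)
for dx in(-.007,.007):
  for dy in (-.022,.022): print(g([.434+dx,.2335+dy,.178]))
```

```text
tab [428.5 260.1 178. ] [441.5 259.8 178. ] [427.3 217.8 178. ] [440.9 217.5 178. ]
panel top [430.7 312.6 118. ] [444.7 312.3 118. ] [429.  258.9 118. ] [440.8 258.6 118. ] [425.6 163.7 118. ] [437.6 163.5 118. ]
rest [413.5 323.4  33. ] [543.6 319.9  33. ] [408.4 165.1  33. ]
[106. 468.]
[101. 317.]
[155. 467.]
[153. 316.]
```

```bash
python3 plan.py 0.4346,0.236,0.2,88.4,4 0.4346,0.236,0.158,88.4,4
```

```text
[[1, 0, 20, 0, 0, 0.001],[1, 0, 20, 0, 0, 0.001],[0, 0, 20, 0, 0, 0.002],[0.6, 0.7, 19.9, -0.001, 0.001, 0.001],[0, 0, 10, 0, 0, 0]]
[[0, 0, 11, 0, 0, 0],[0, 0, 10, 0, 0, 0],[0, 0, 11, 0, 0, 0]]
time 3.35 pos [0.4339 0.2335 0.2799] [-1.7995e+02  4.0000e-02  8.8690e+01] end [0.4346 0.236  0.158 ] [ 1.7999e+02 -2.0000e-02  8.8410e+01]
```

Call:
{"api": "servo_tool", "payload": {
  "motion": [
    [[1, 0, 20, 0, 0, 0.001], [1, 0, 20, 0, 0, 0.001], [0, 0, 20, 0, 0, 0.002], [0.6, 0.7, 20, 0, 0, 0.001], [0, 0, 10, 0, 0, 0]]
  ]
}}

```text
time: 3.85
ee_pos: [0.4342, 0.2342, 0.189]
tcp_rot: [-179.9, 0.0, 88.2]
wrist_force: [-0.0, 0.2, -0.0]
opening: 0.0853
```

Call:
{"api": "servo_tool", "payload": {
  "motion": [
    [[0, 0, 11, 0, 0, 0], [0, 0, 10, 0, 0, 0], [0, 0, 11, 0, 0, 0], [0, 0, 0, 0, 0, 0]]
  ]
}}

```text
time: 4.25
ee_pos: [0.4343, 0.2352, 0.1569]
tcp_rot: [-179.9, 0.1, 88.3]
wrist_force: [-0.7, 0.7, 0.4]
opening: 0.0855
```

Call:
{"api": "servo_tool", "payload": {
  "motion": [
    [[0, 0, 0, 0, 0, 0], [0, 0, 0, 0, 0, 0], [0, 0, 0, 0, 0, 0], [0, 0, 0, 0, 0, 0], [0, 0, 0, 0, 0, 0]]
  ],
  "gripper": 5,
  "newtons": 40
}}

```text
time: 4.75
ee_pos: [0.4349, 0.2356, 0.1586]
tcp_rot: [180.0, -0.0, 88.3]
wrist_force: [-1.5, -1.2, 4.5]
opening: 0.0137
```

Call:
{"api": "servo_tool", "payload": {
  "motion": [
    [[0, 0, 0, 0, 0, 0], [0, 0, 0, 0, 0, 0], [0, 0, 0, 0, 0, 0], [0, 0, 0, 0, 0, 0]]
  ]
}}

```text
time: 5.15
ee_pos: [0.4349, 0.2356, 0.1586]
tcp_rot: [180.0, -0.0, 88.3]
wrist_force: [-0.9, -0.3, 3.2]
opening: 0.0135
```

Gripped (opening 13.5 mm on the 14 mm tab). Lift straight up.

Call:
{"api": "servo_tool", "payload": {
  "motion": [
    [[0, 0, -8, 0, 0, 0], [0, 0, -15, 0, 0, 0], [0, 0, -25, 0, 0, 0], [0, 0, -30, 0, 0, 0], [0, 0, -35, 0, 0, 0]]
  ],
  "newtons": 60
}}

```text
time: 5.65
ee_pos: [0.4343, 0.2352, 0.2726]
tcp_rot: [-179.9, 0.0, 88.3]
wrist_force: [1.0, -0.0, -1.8]
opening: 0.0132
```

Call:
{"api": "servo_tool", "payload": {
  "motion": [
    [[0, 0, -10, 0, 0, 0], [0, 0, 0, 0, 0, 0], [0, 0, 0, 0, 0, 0]]
  ]
}}

```text
time: 5.95
ee_pos: [0.4347, 0.2354, 0.2801]
tcp_rot: [-179.9, 0.0, 88.3]
wrist_force: [0.4, -0.1, -3.9]
opening: 0.013
```

Run:
```python
from h import *
import pickle
for n in ['wrist','scene','top']:
    p=bot.camera(n);save(p,n+'3');pickle.dump(p,open(n+'3.pkl','wb'))
    if n=='wrist':
        a=255*(p['color'][0:400,200:600,::-1]/255.)**.6
    elif n=='scene': a=p['color'][180:380,200:400,::-1]
    else: a=p['color'][180:300,170:310,::-1]
    f=600/a.shape[0] if n!='top' else 5
    cv2.imwrite('pics/%s3c.png'%n,cv2.resize(a.astype('uint8'),None,fx=f,fy=f,interpolation=3))
o=bot.get_obs();print(o['time'],o['ee_pos'],o['tcp_rot'],o['wrist_force'],o['torque'])
```

```text
6.1 [0.43437592 0.23524473 0.27973059] [-1.79878274e+02  7.20843397e-02  8.83358721e+01] [-0.56520521 -0.17824158 -3.00742675] [0.01656245 0.01296844 0.0122976 ]
```

View pics/wrist3c.png

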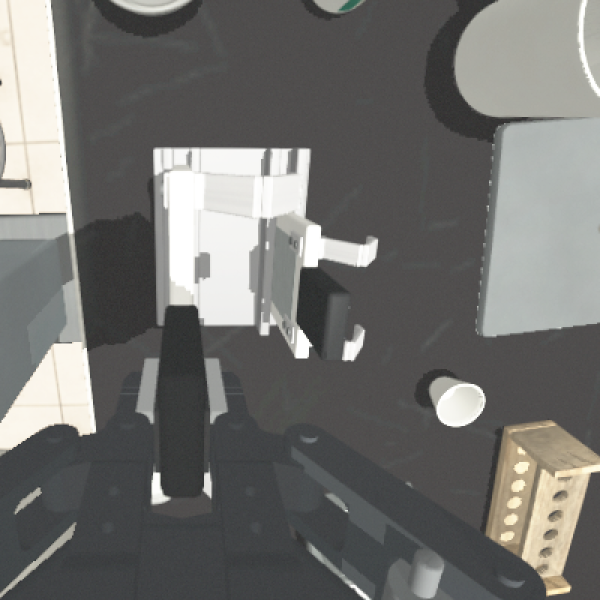

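View pics/scene3c.png

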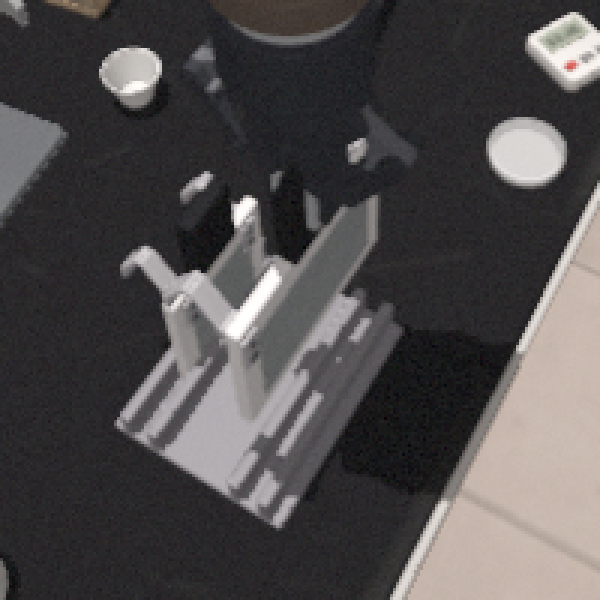

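View pics/top3c.png

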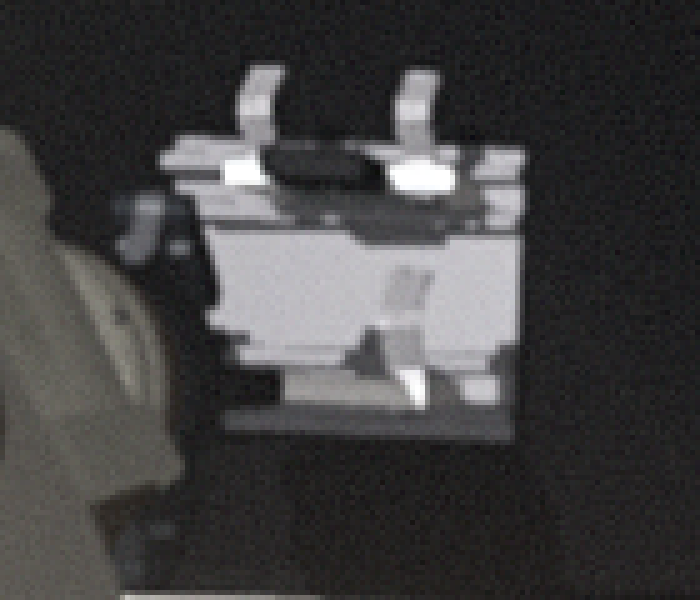

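Run:
```python
from h import *
import pickle
p=pickle.load(open('wrist3.pkl','rb'));t=pickle.load(open('top3.pkl','rb'));s=pickle.load(open('scene3.pkl','rb'))
f=lambda U,V,z:np.round(atz(p,200+(U+.5)/1.5-.5,(V+.5)/1.5-.5,z)*1000,1)
print('panel +y end',f(168,170,.239),f(197,170,.239)); print('tab top far',f(183,305,.299),'near',f(183,495,.299))
print('panel at tab', f(169,300,.239),f(198,300,.239))
g=lambda U,V,z:np.round(atz(t,170+(U+.5)/5-.5,180+(V+.5)/5-.5,z)*1000,1)
print('top: -y end',g(425,405,.239),g(412,370,.239))
h=lambda U,V,z:np.round(atz(s,200+(U+.5)/3-.5,180+(V+.5)/3-.5,z)*1000,1)
print('scene +y end top',h(228,335,.239),h(245,342,.239),'bottom',h(243,415,.129),h(264,420,.129))
```

```text
panel +y end [431.6 313.  239. ] [442.5 312.7 239. ]
tab top far [436.2 280.9 299. ] near [434.4 217.8 299. ]
panel at tab [430.  261.6 239. ] [441.9 261.3 239. ]
top: -y end [426.6 158.1 239. ] [439.4 163.2 239. ]
scene +y end top [435.8 310.5 239. ] [425.9 309.5 239. ] bottom [437.5 307.9 129. ] [424.9 304.4 129. ]
```

```bash
python3 plan.py 0.436,0.21,0.29,88.6,1 0.438,0.06,0.3,90,6 0.5268,-0.1805,0.3,96.8,9 0.5268,-0.1805,0.3,96.8,1
```

```text
[[-25.2, 2.3, -10.2, -0.002, 0.001, -0.005],[-25, 1, -2, 0, 0, -0.004],[-25, 1, -2, 0, 0, -0.004],[-25, 1, -2, 0, 0, -0.004],[-25, 0, -1, 0, 0, -0.004]]
[[-25, 1, -2, 0, 0, -0.004],[-25, 0.1, -1, 0, 0, -0.004],[-27, 10, 0, 0, 0, -0.013],[-27, 10, 0, 0, 0, -0.013],[-27, 9, 0, 0, 0, -0.013]]
[[-27, 9, 0, 0, 0, -0.013],[-27, 8, 0, 0, 0, -0.013],[-27, 8, 0, 0, 0, -0.013],[-27, 8, 0, 0, 0, -0.014],[-28, 7, 0, 0, 0, -0.013]]
[[-27.6, 7.2, 0, 0, 0, -0.014],[0, 0, 0, 0, 0, 0]]
time 6.1 pos [0.4344 0.2352 0.2797] [-1.7988e+02  7.0000e-02  8.8340e+01] end [ 0.5268 -0.1805  0.3   ] [-1.7999e+02  1.0000e-02  9.6820e+01]
```

Call:
{"api": "servo_tool", "payload": {
  "motion": [
    [[-12, 1, -5, 0, 0, -0.002], [-20, 2, -7, 0, 0, -0.004], [-25, 1, -3, 0, 0, -0.005], [-25, 1, -2, 0, 0, -0.004], [-25, 0, -1, 0, 0, -0.004]]
  ]
}}

```text
time: 6.6
ee_pos: [0.4372, 0.1269, 0.2993]
tcp_rot: [-180.0, 0.0, 89.4]
wrist_force: [0.8, 0.0, -3.1]
opening: 0.0135
```

Call:
{"api": "servo_tool", "payload": {
  "motion": [
    [[-25, 1, -1, 0, 0, -0.004], [-25, 1, -1, 0, 0, -0.004], [-25, 4, 0, 0, 0, -0.008], [-27, 10, 0, 0, 0, -0.013], [-27, 10, 0, 0, 0, -0.013]]
  ]
}}

```text
time: 7.1
ee_pos: [0.4634, -0.002, 0.3013]
tcp_rot: [-180.0, 0.0, 91.9]
wrist_force: [0.8, 0.0, -2.8]
opening: 0.0133
```

```bash
python3 plan.py 0.5268,-0.1805,0.3,96.8,8
```

```text
[[-23, 7, 0, 0, 0, -0.011],[-23, 7, 0, 0, 0, -0.011],[-23, 7, 0, 0, 0, -0.011],[-23, 6, 0, 0, 0, -0.011],[-23, 6, 0, 0, 0, -0.011]]
[[-22, 6, 0, 0, 0, -0.01],[-23, 6, 1, 0, 0, -0.011],[-22.5, 5.7, 0.3, 0, 0, -0.01]]
time 7.1 pos [ 0.4634 -0.002   0.3013] [-1.800e+02  1.000e-02  9.187e+01] end [ 0.5268 -0.1805  0.3   ] [-1.800e+02  1.000e-02  9.679e+01]
```

Call:
{"api": "servo_tool", "payload": {
  "motion": [
    [[-23, 7, 0, 0, 0, -0.011], [-23, 7, 0, 0, 0, -0.011], [-23, 7, 0, 0, 0, -0.011], [-23, 6, 0, 0, 0, -0.011], [-23, 6, 0, 0, 0, -0.011]]
  ]
}}

```text
time: 7.6
ee_pos: [0.5025, -0.115, 0.3011]
tcp_rot: [-180.0, -0.0, 95.0]
wrist_force: [0.3, -0.1, -3.9]
opening: 0.0136
```

Call:
{"api": "servo_tool", "payload": {
  "motion": [
    [[-22, 6, 0, 0, 0, -0.01], [-22, 6, 1, 0, 0, -0.01], [-17, 4, 0, 0, 0, -0.008], [0, 0, 0, 0, 0, 0], [0, 0, 0, 0, 0, 0]]
  ]
}}

```text
time: 8.1
ee_pos: [0.5241, -0.173, 0.2999]
tcp_rot: [-179.9, -0.0, 96.5]
wrist_force: [-0.9, -0.0, -3.0]
opening: 0.0132
```

Run:
```python
from h import *
import pickle
for n in ['wrist','scene','top']:
    p=bot.camera(n);save(p,n+'4');pickle.dump(p,open(n+'4.pkl','wb'))
    if n=='wrist':
        a=255*(p['color'][0:400,200:600,::-1]/255.)**.6
    elif n=='scene': a=p['color'][70:220,230:380,::-1]
    else: a=p['color'][110:220,345:485,::-1]
    f=600/a.shape[0] if n!='top' else 5
    cv2.imwrite('pics/%s4c.png'%n,cv2.resize(a.astype('uint8'),None,fx=f,fy=f,interpolation=3))
o=bot.get_obs();print(o['time'],o['ee_pos'],o['tcp_rot'],o['wrist_force'],o['torque'])
```

```text
8.25 [ 0.52432014 -0.17211788  0.30048445] [ 1.79997347e+02 -5.15028515e-03  9.66149956e+01] [-0.50291349 -0.0086218  -3.36170467] [-0.0566625   0.00136565 -0.02616841]
```

View pics/wrist4c.png

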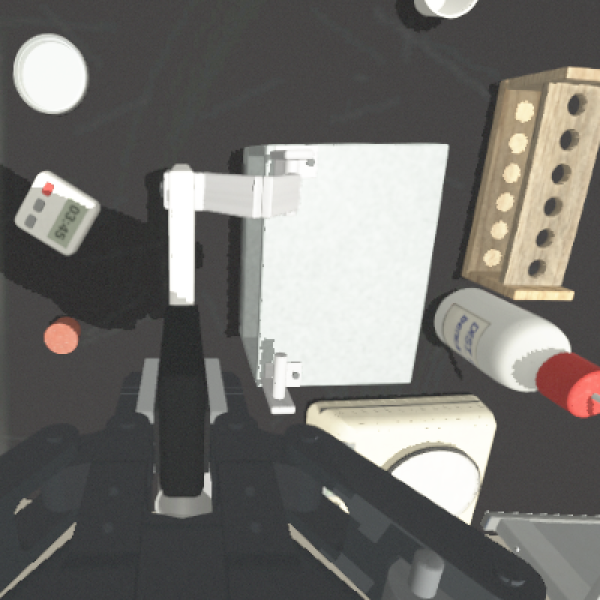

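View pics/scene4c.png

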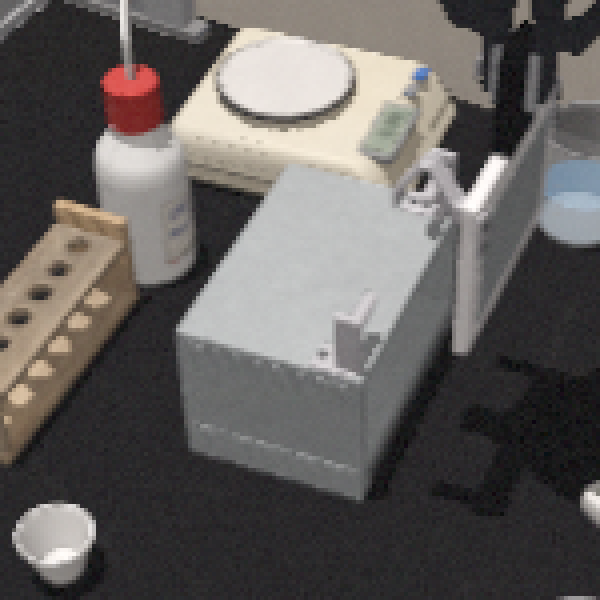

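View pics/top4c.png

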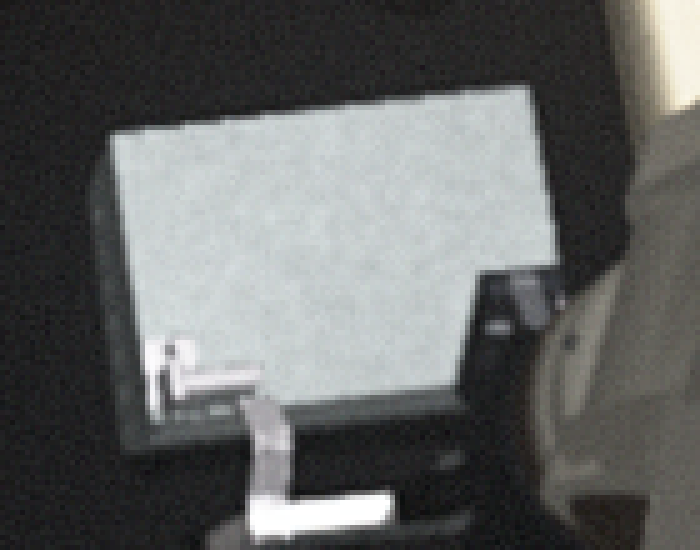

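Run:
```python
from h import *
import pickle
p=pickle.load(open('wrist4.pkl','rb'));s=pickle.load(open('scene4.pkl','rb'))
im=p['color'][120:300,270:440,::-1];cv2.imwrite('pics/w4z.png',cv2.resize((255*(im/255.)**.8).astype('uint8'),None,fx=4,fy=3.3*4/4,interpolation=3) if 0 else cv2.resize(im,None,fx=3.3,fy=3.3,interpolation=3))
f=lambda U,V,z:np.round(atz(p,200+(U+.5)/1.5-.5,(V+.5)/1.5-.5,z)*1000,1)
print('roof',f(448,144,.115),f(411,384,.115),f(270,145,.115),f(262,386,.115))
print('door end',f(165,170,.26),f(194,170,.26),'tab',f(165,300,.26),f(194,300,.26))
from scipy.spatial.transform import Rotation as Ro
# overlay predicted hinge geometry
a=np.radians(6.8);C,S=np.cos(a),np.sin(a)
for H in ([.5931,-.1710],):
  for dx,dy,dz in [(0,.05,0),(0,.085,0),(0,-.05,0),(0,-.085,0),(-.009,-.085,.015),(.009,-.085,.015)]:
    X=[H[0]+C*dx-S*dy,H[1]+S*dx+C*dy,.145+dz]; u=proj(p,X); v=proj(s,X)
    print(dx,dy,'wrist crop',((u-[200,0]+.5)*1.5-.5).round(), 'w4z',((u-[270,120]+.5)*3.3-.5).round(),'scene crop',((v-[230,70]+.5)*4-.5).round())
```

```text
roof [699.1 -60.5 115. ] [ 725.8 -248.7  115. ] [574.4 -77.3 115. ] [ 601.2 -263.7  115. ]
door end [509.3 -96.6 260. ] [520.  -95.4 260. ] tab [ 514.4 -147.4  260. ] [ 526.2 -146.   260. ]
0 0.05 wrist crop [287. 217.] w4z [400.  82.] scene crop [370. 296.]
0 0.085 wrist crop [290. 161.] w4z [408. -41.] scene crop [348. 332.]
0 -0.05 wrist crop [277. 355.] w4z [378. 386.] scene crop [425. 203.]
0 -0.085 wrist crop [274. 397.] w4z [371. 478.] scene crop [443. 172.]
-0.009 -0.085 wrist crop [265. 409.] w4z [353. 503.] scene crop [457. 157.]
0.009 -0.085 wrist crop [290. 408.] w4z [408. 503.] scene crop [432. 151.]
```

View pics/w4z.png

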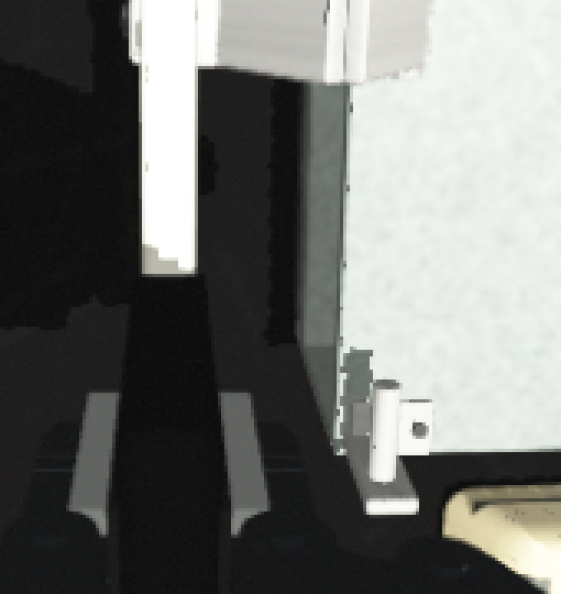

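```bash
python3 plan.py 0.5695,-0.175,0.285,97.3,5 0.5695,-0.175,0.23,97.3,4 0.5695,-0.175,0.23,97.3,1
```

```text
[[-2, 9, 3, 0, 0, -0.002],[-2, 9, 3, 0, 0, -0.002],[-1, 9, 3, 0, 0, -0.003],[-2, 9, 3, 0, 0, -0.002],[-1.3, 8.5, 3.5, 0, 0, -0.003]]
[[0, 0, 14, 0, 0, 0],[0, 0, 14, 0, 0, 0],[0, 0, 13, 0, 0, 0],[0, 0, 14, 0, 0, 0],[0, 0, 0, 0, 0, 0]]
time 8.25 pos [ 0.5243 -0.1721  0.3005] [ 1.800e+02 -1.000e-02  9.661e+01] end [ 0.5695 -0.175   0.23  ] [ 1.80e+02 -1.00e-02  9.73e+01]
```

Call:
{"api": "servo_tool", "payload": {
  "motion": [
    [[-2, 9, 3, 0, 0, -0.002], [-2, 9, 3, 0, 0, -0.002], [-1, 9, 3, 0, 0, -0.003], [-2, 9, 3, 0, 0, -0.002], [-1.3, 8.5, 3.5, 0, 0, -0.003]]
  ]
}}

```text
time: 8.75
ee_pos: [0.5708, -0.1756, 0.2841]
tcp_rot: [-180.0, -0.0, 97.3]
wrist_force: [0.2, 0.5, -3.6]
opening: 0.0129
```

Call:
{"api": "servo_tool", "payload": {
  "motion": [
    [[0, 0, 14, 0, 0, 0], [0, 0, 14, 0, 0, 0], [0, 0, 13, 0, 0, 0], [0, 0, 14, 0, 0, 0], [0, 0, 0, 0, 0, 0]]
  ]
}}

```text
time: 9.25
ee_pos: [0.5696, -0.1754, 0.2274]
tcp_rot: [-179.8, -0.1, 97.3]
wrist_force: [-0.2, 1.2, -2.5]
opening: 0.0133
```

Call:
{"api": "servo_tool", "payload": {
  "motion": [
    [[0, 0, 0, 0, 0, 0], [0, 0, 0, 0, 0, 0]]
  ]
}}

```text
time: 9.45
ee_pos: [0.5702, -0.1757, 0.2306]
tcp_rot: [179.9, 0.0, 97.3]
wrist_force: [-0.0, -0.9, -2.8]
opening: 0.0132
```

Run:
```python
from h import *
import pickle
for n in ['wrist','scene']:
    p=bot.camera(n);save(p,n+'5');pickle.dump(p,open(n+'5.pkl','wb'))
    if n=='wrist':
        a=p['color'][80:300,270:490,::-1]
    elif n=='scene': a=p['color'][80:210,245:375,::-1]
    f=640/a.shape[0]
    cv2.imwrite('pics/%s5c.png'%n,cv2.resize(a.astype('uint8'),None,fx=f,fy=f,interpolation=3))
o=bot.get_obs();print(o['time'],o['ee_pos'],o['tcp_rot'],o['wrist_force'],o['torque'])
```

```text
9.55 [ 0.57015795 -0.17564971  0.23061502] [1.79938204e+02 2.88538255e-02 9.72814609e+01] [-0.68462136 -0.00761932 -2.97385375] [-0.01274411 -0.00775593 -0.02545145]
```

View pics/wrist5c.png

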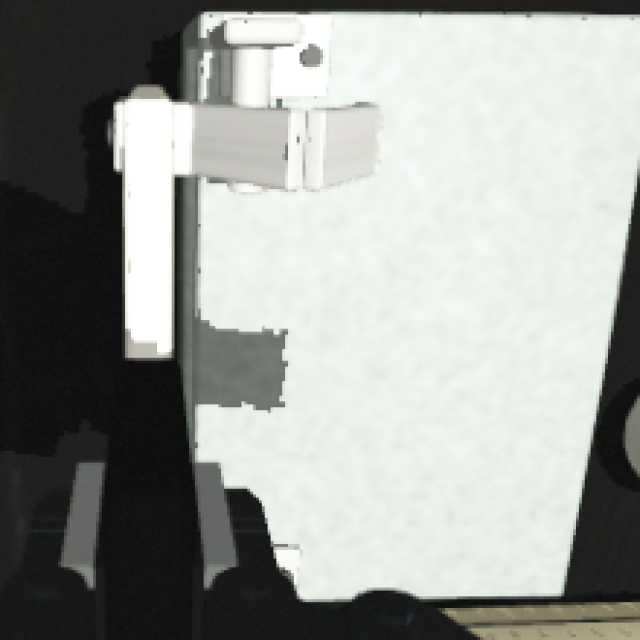

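View pics/scene5c.png

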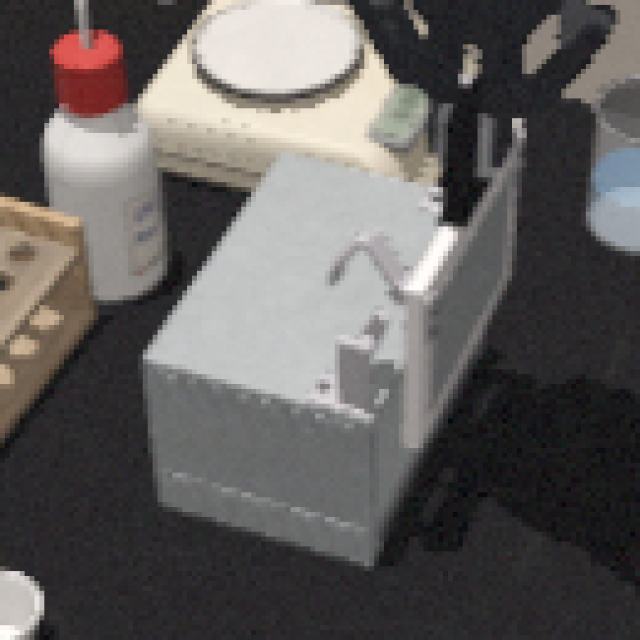

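Run:
```python
from h import *
import pickle
p=pickle.load(open('wrist5.pkl','rb'));k=640/220
f=lambda U,V,z:atz(p,270+(U+.5)/k-.5,80+(V+.5)/k-.5,z)*1000
a=np.radians(7.2);E=np.array([[np.cos(a),np.sin(a)],[-np.sin(a),np.cos(a)]])
O=np.array([570.2,-175.6])
for n,U,V,z in [('pin L',231,90,.145),('pin R',270,90,.145),('pin inner end',250,190,.145),('ear top inner?',262,45,.16),('ear far',262,20,.16),('apex',305,108,.213),('apex',305,188,.213),('tail',380,105,.178),('hook root',193,105,.205),('hook root',193,177,.205),('panel end',124,95,.19),('panel end',172,97,.19),('panel',124,358,.19),('panel',174,358,.19),('roof front',200,25,.115),('roof front',196,460,.115)]:
    X=f(U,V,z);print(n,X.round(1),'door frame',(E@(X[:2]-O)).round(1))
```

```text
pin L [580.4 -96.1 145. ] door frame [20.1 77.6]
pin R [589.9 -94.8 145. ] door frame [29.6 77.7]
pin inner end [ 589.  -119.5  145. ] door frame [25.6 53.3]
ear top inner? [584.3 -85.3 160. ] door frame [25.3 87.8]
ear far [583.4 -80.1 160. ] door frame [25.1 93.1]
apex [586.3 -96.3 213. ] door frame [25.9 76.6]
apex [ 588.7 -109.4  213. ] door frame [26.7 63.4]
tail [608.3 -94.5 178. ] door frame [48.  75.7]
hook root [568.3 -98.5 205. ] door frame [ 7.8 76.7]
hook root [ 570.  -110.9  205. ] door frame [ 8.  64.2]
panel end [555.7 -98.9 190. ] door frame [-4.7 77.9]
panel end [564.9 -98.1 190. ] door frame [ 4.5 77.5]
panel [ 562.  -152.1  190. ] door frame [-5.2 24.3]
panel [ 572.5 -150.8  190. ] door frame [ 5.4 24.3]
roof front [572.3 -80.6 115. ] door frame [14. 94.]
roof front [ 590.1 -210.8  115. ] door frame [ 15.3 -37.4]
```

Call:
{"api": "servo_tool", "payload": {
  "motion": [
    [[0, 0, 12, 0, 0, 0], [0, 0, 12, 0, 0, 0], [0, 0, 10, 0, 0, 0], [0, 0, 8, 0, 0, 0], [0, 0, 0, 0, 0, 0]]
  ]
}}

```text
time: 10.05
ee_pos: [0.5692, -0.1754, 0.1859]
tcp_rot: [-179.9, -0.1, 97.3]
wrist_force: [0.8, -0.3, -2.7]
opening: 0.0133
```

Call:
{"api": "servo_tool", "payload": {
  "motion": [
    [[0, 0, 3, 0, 0, 0], [0, 0, 3, 0, 0, 0], [0, 0, 2, 0, 0, 0], [0, 0, 0, 0, 0, 0]]
  ]
}}

```text
time: 10.45
ee_pos: [0.5698, -0.1755, 0.1796]
tcp_rot: [-180.0, -0.0, 97.3]
wrist_force: [0.6, 0.2, -2.7]
opening: 0.0135
```

Call:
{"api": "servo_tool", "payload": {
  "motion": [
    [[0, 0, 1, 0, 0, 0], [0, 0, 1, 0, 0, 0], [0, 0, 1, 0, 0, 0], [0, 0, 0, 0, 0, 0]]
  ]
}}

```text
time: 10.85
ee_pos: [0.5698, -0.1757, 0.1782]
tcp_rot: [179.9, 0.0, 97.3]
wrist_force: [-4.3, -0.6, 6.9]
opening: 0.0132
```

Run:
```python
from h import *
import pickle
for n in ['wrist','scene']:
    p=bot.camera(n);save(p,n+'6');pickle.dump(p,open(n+'6.pkl','wb'))
    if n=='wrist':
        a=p['color'][80:300,270:490,::-1]
    elif n=='scene': a=p['color'][80:210,245:375,::-1]
    f=640/a.shape[0]
    cv2.imwrite('pics/%s6c.png'%n,cv2.resize(a.astype('uint8'),None,fx=f,fy=f,interpolation=3))
o=bot.get_obs();print(o['time'],o['ee_pos'],o['tcp_rot'],o['wrist_force'],o['torque'])
```

```text
10.95 [ 0.56977532 -0.17568006  0.178262  ] [1.79923442e+02 3.45643332e-02 9.72768480e+01] [-4.78087538 -0.13246758  5.91514093] [0.39920269 0.7766624  0.13848005]
```

View pics/wrist6c.png

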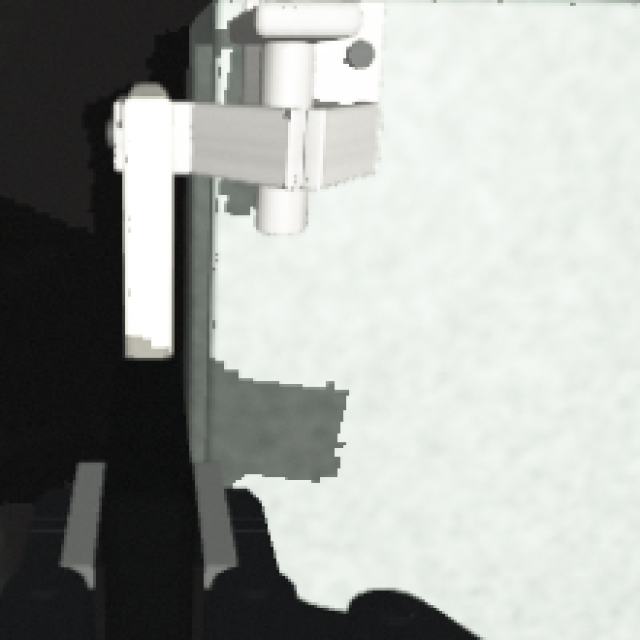

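View pics/scene6c.png

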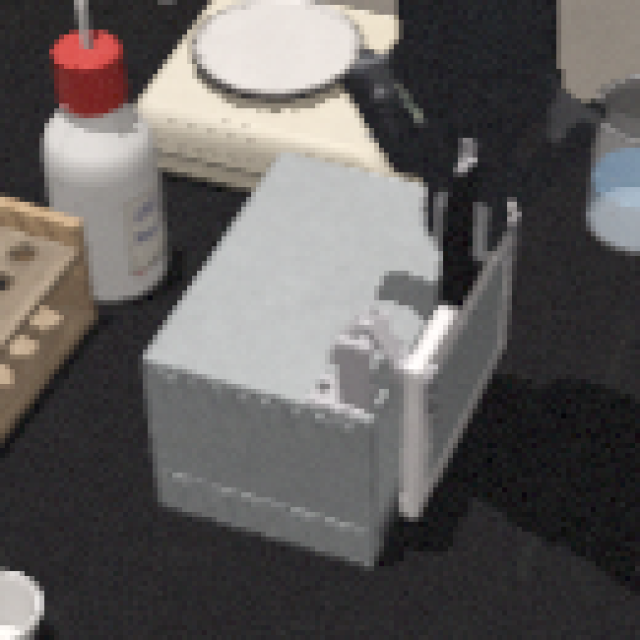

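Call:
{"api": "servo_tool", "payload": {
  "motion": [
    [[0, -1, 0, 0, 0, 0], [0, -0.5, 1, 0, 0, 0], [0, 0, 1, 0, 0, 0], [0, 0, 0, 0, 0, 0]]
  ]
}}

```text
time: 11.35
ee_pos: [0.5685, -0.1758, 0.1763]
tcp_rot: [179.9, 0.0, 97.3]
wrist_force: [-4.0, 0.9, 9.5]
opening: 0.0133
```

Call:
{"api": "servo_tool", "payload": {
  "motion": [
    [[0, -0.5, 0, 0, 0, 0], [0, 0, 0.5, 0, 0, 0], [0, 0, 0, 0, 0, 0], [0, 0, 0, 0, 0, 0]]
  ]
}}

```text
time: 11.75
ee_pos: [0.5684, -0.1758, 0.1762]
tcp_rot: [179.8, 0.1, 97.3]
wrist_force: [-3.2, 2.1, 12.1]
opening: 0.0138
```

Call:
{"api": "servo_tool", "payload": {
  "motion": [
    [[0, 0, 0, 0, 0, 0], [0, 0, 0, 0, 0, 0], [0, 0, 0, 0, 0, 0], [0, 0, 0, 0, 0, 0], [0, 0, 0, 0, 0, 0]]
  ],
  "gripper": 50
}}

```text
time: 12.25
ee_pos: [0.5678, -0.1759, 0.174]
tcp_rot: [-180.0, -0.0, 97.3]
wrist_force: [0.2, 0.6, 0.9]
opening: 0.0502
```

Run:
```python
from h import *
for n in ['wrist','scene']:
    p=bot.camera(n);save(p,n+'7')
    if n=='wrist':
        a=p['color'][80:300,270:490,::-1]
    elif n=='scene': a=p['color'][80:210,245:375,::-1]
    f=640/a.shape[0]
    cv2.imwrite('pics/%s7c.png'%n,cv2.resize(a.astype('uint8'),None,fx=f,fy=f,interpolation=3))
o=bot.get_obs();print(o['time'],o['ee_pos'],o['tcp_rot'],o['wrist_force'],o['torque'],o['opening'])
```

```text
12.35 [ 0.56782962 -0.17585054  0.17414909] [-1.79991121e+02 -3.74081770e-03  9.72747294e+01] [0.54074713 0.42155586 0.5024246 ] [-0.01367353 -0.04621131 -0.01776301] 0.05022482524171042
```

View pics/wrist7c.png

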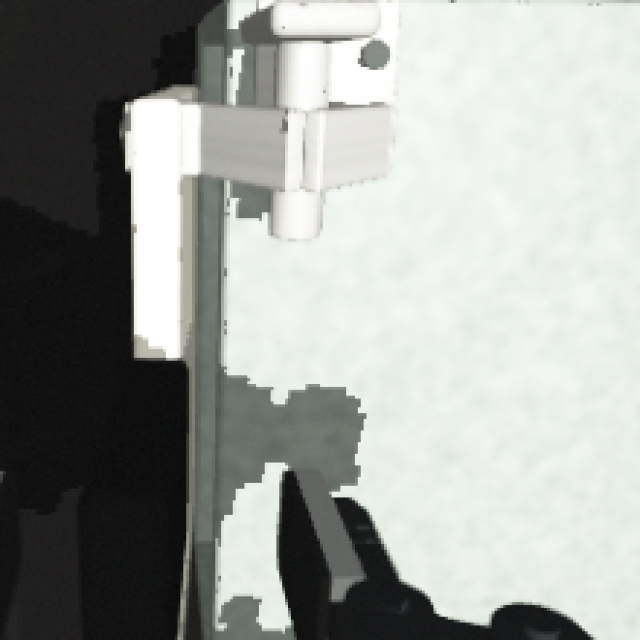

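View pics/scene7c.png

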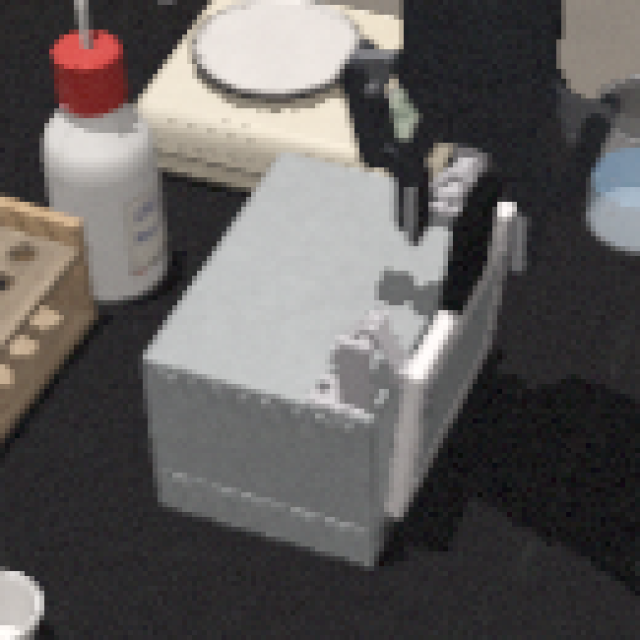

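Call:
{"api": "servo_tool", "payload": {
  "motion": [
    [[0, 0, -8, 0, 0, 0], [0, 0, -20, 0, 0, 0], [0, 0, -30, 0, 0, 0], [0, 0, -35, 0, 0, 0], [0, 0, -35, 0, 0, 0]]
  ]
}}

```text
time: 12.85
ee_pos: [0.5675, -0.1757, 0.3042]
tcp_rot: [180.0, 0.0, 97.3]
wrist_force: [1.5, -0.5, -0.4]
opening: 0.0498
```

Call:
{"api": "servo_tool", "payload": {
  "motion": [
    [[20, -20, -20, 0, 0, 0], [35, -25, -10, 0, 0, 0], [35, -25, 0, 0, 0, 0], [30, -15, 0, 0, 0, 0], [0, 0, 0, 0, 0, 0]]
  ]
}}

```text
time: 13.35
ee_pos: [0.4664, -0.0654, 0.3345]
tcp_rot: [179.8, 0.0, 97.4]
wrist_force: [0.2, 1.1, 0.8]
opening: 0.0497
```

Call:
{"api": "servo_tool", "payload": {
  "motion": [
    [[0, 0, 0, 0, 0, 0], [0, 0, 0, 0, 0, 0]]
  ]
}}

```text
time: 13.55
ee_pos: [0.4687, -0.068, 0.3324]
tcp_rot: [180.0, 0.0, 97.3]
wrist_force: [-0.5, -0.7, 0.1]
opening: 0.0496
```

Run:
```python
from h import *
import pickle
for n in ['wrist','scene','top']:
    p=bot.camera(n);save(p,n+'8');pickle.dump(p,open(n+'8.pkl','wb'))
    a=p['color'][:,:,::-1]
    if n=='scene': a=a[80:210,245:375]
    if n=='top': a=a[110:220,345:485]
    f={'wrist':1.25,'scene':4.9,'top':5}[n]
    cv2.imwrite('pics/%s8c.png'%n,cv2.resize(a,None,fx=f,fy=f,interpolation=3))
o=bot.get_obs();print(o['time'],o['ee_pos'],o['tcp_rot'],o['wrist_force'],o['opening'])
```

```text
13.7 [ 0.46878002 -0.06820198  0.33191029] [-1.79955509e+02 -8.73278410e-03  9.72243873e+01] [-0.5525963   0.67158429 -0.25711011] 0.0498934339920294
```

View pics/wrist8c.png

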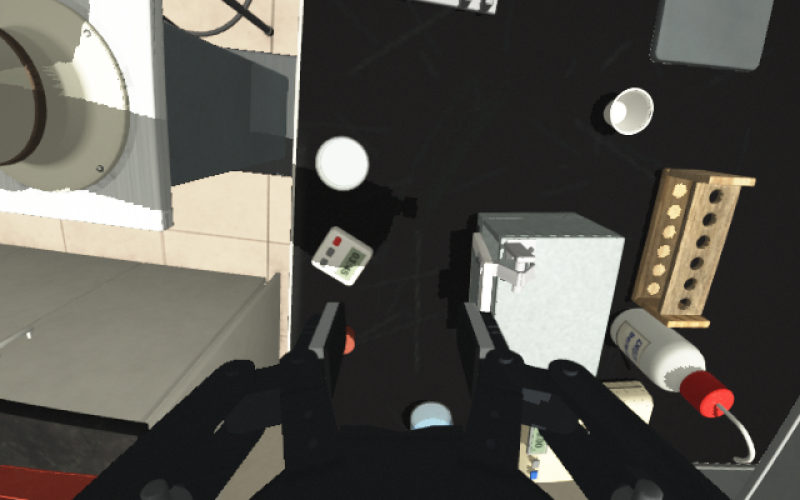

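View pics/scene8c.png

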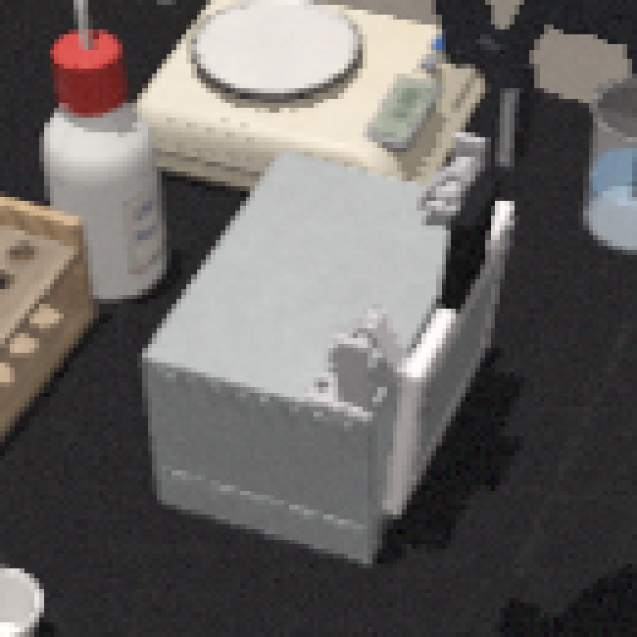

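View pics/top8c.png

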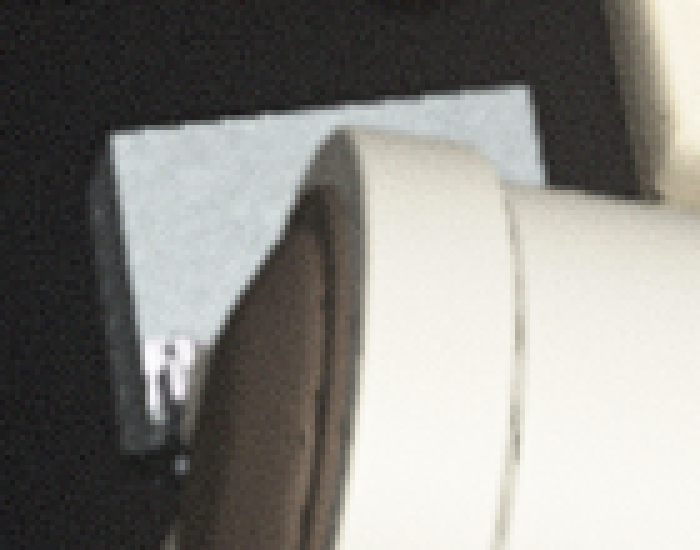

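Call:
{"api": "servo_tool", "payload": {
  "motion": [
    [[30, -10, 0, 0, 0, 0], [40, -15, 0, 0, 0, 0], [40, -15, 0, 0, 0, 0], [40, -15, 0, 0, 0, 0], [20, -5, 0, 0, 0, 0]]
  ]
}}

```text
time: 14.2
ee_pos: [0.3861, 0.095, 0.3325]
tcp_rot: [-180.0, -0.0, 97.3]
wrist_force: [1.4, -1.2, -0.0]
opening: 0.0501
```

Call:
{"api": "servo_tool", "payload": {
  "motion": [
    [[0, 0, 0, 0, 0, 0], [0, 0, 0, 0, 0, 0], [0, 0, 0, 0, 0, 0]]
  ]
}}

```text
time: 14.5
ee_pos: [0.3878, 0.0928, 0.3321]
tcp_rot: [-180.0, 0.0, 97.2]
wrist_force: [-0.1, 0.5, -0.3]
opening: 0.0505
```

Run:
```python
from h import *
import pickle
for n in ['scene','top']:
    p=bot.camera(n);save(p,n+'9');pickle.dump(p,open(n+'9.pkl','wb'))
    a=p['color'][:,:,::-1]
    b=a[80:210,245:375] if n=='scene' else a[120:210,355:475]
    f={'scene':4.6,'top':6}[n]
    cv2.imwrite('pics/%s9c.png'%n,cv2.resize(b,None,fx=f,fy=f,interpolation=3))
o=bot.get_obs();print(o['time'],o['ee_pos'],o['tcp_rot'],o['wrist_force'],o['opening'])
```

```text
14.6 [0.38774014 0.09267107 0.33206331] [-1.79967023e+02  9.82967839e-03  9.71864264e+01] [-0.24457814 -0.06969541  0.60307356] 0.05022289780581106
```

View pics/top9c.png

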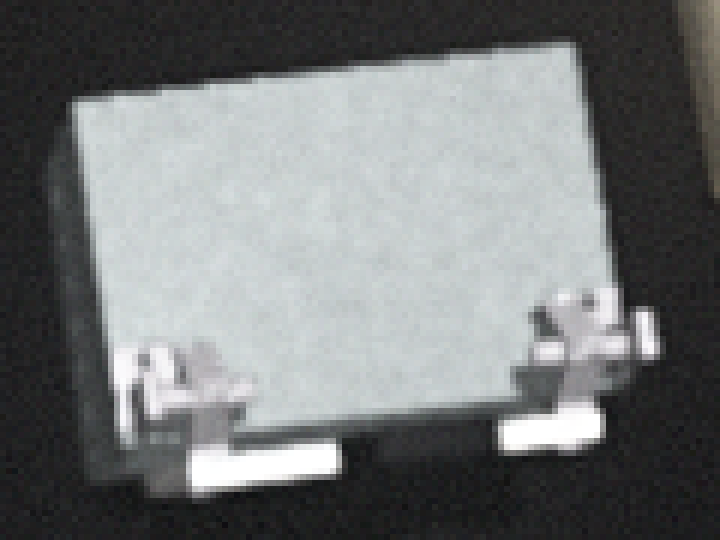

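View pics/scene9.png

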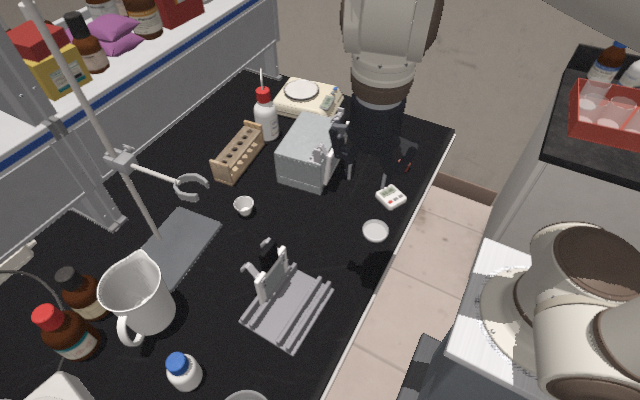

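View pics/scene9c.png

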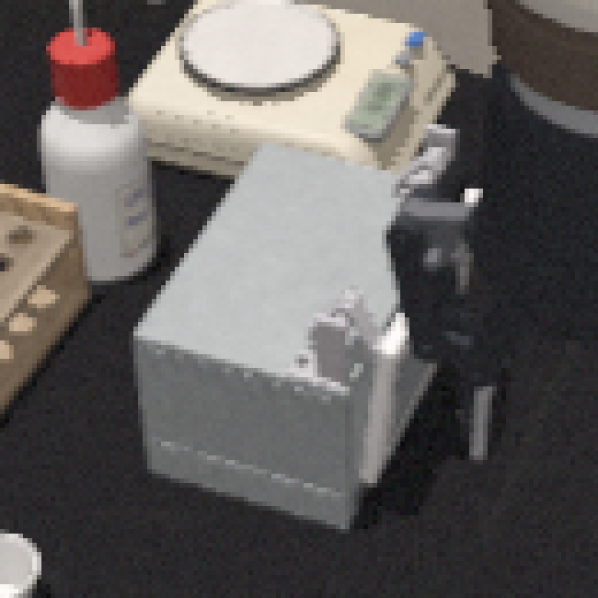

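Both hooks sit over both pins: the left hook is at about (205,395) and the right at about (578,350) in the top crop. The door lies parallel to the cabinet front, and the narrow door is still in the rest. The arm is clear, so I'm handing in.

```bash
python3 -c "
from h import *
print(bot.job_done())"
```

```text
the job is handed in; nothing more can be done
None
```

The wide door is hanging on the cabinet. I took it from the front slot of the rest by its tab, lowered it onto the hinge pins and let it swing back onto the cabinet front. Then I moved the arm clear and handed in after about 15 s of the 46 s allowed.

- **Hooks and door:** In the last top picture both hooks sit over their pins and the door is parallel to the cabinet front. The last scene picture shows the lower edge leaning back against it. The right-hand pin was never seen close up; I judged that hook from the top and scene pictures only.
- **Force:** The wrist force stayed below about 13 N in every reading.
- **Narrow door:** It is still in the rest, and nothing fell.
- **Readings that disagreed:** The top and wrist cameras differed by about 3–5 mm on the door and cabinet positions. I went by the wrist camera close up. The hooks first touched the pins about 1.5 mm high, so I shifted the door about 1.5 mm forward before letting go.

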